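# File the read test cassette and shut the reader

## Task

The reader has finished with the green-banded test cassette: lift it out of the reader's slot and slide it gently down into the storage dock with the green labels, upright and fully home, lowering it rather than dropping it. Also slide the reader's shutter fully closed over the empty slot. Leave the other cassettes and everything else on the bench where they are.

Things in the scene. Friction and masses are not known exactly. Their poses are not given: they have to be found in the camera images.
- cassette_green: the cassette to file: flat white plastic slab with a green head band (the top 30 mm) and six small windows, 110 mm long (own x), 10 mm thick (own y), 135 mm high (own z); about 0.11 to 0.22 kg; origin = centre of its underside, z up. Same both ways round. It starts upright in the reader's slot, its top 135 mm above its origin
- dock_green: fixed grey dock with green labels (top, both ends), one of four side by side on the rack, 66 mm apart along own y, colour order varies. 134 (x) x 62 (y) x 75 mm high; origin = centre of underside, 12 mm above the table. Top-open slot at its centre, 114 (x) x 13 mm (y), floor 12 mm above origin; the top 10 mm is a slanted lead-in, 4 mm wider each side at the top. Starts empty
- dock_red: storage dock like the green one in size and axes, with red labels, in the same row of four; starts empty and stays empty
- dock_blue: storage dock like the green one in size and axes, with blue labels, in the same row of four; holds the blue cassette
- dock_yellow: storage dock like the green one in size and axes, with yellow labels, in the same row of four; holds the yellow cassette
- rack: steel tray 160 x 290 x 12 mm lying under the four docks, fixed; origin = centre of its underside
- cassette_blue: upright flat test cassette like the green one (110 x 10 x 135 mm, same axes and origin), with a blue head band; stands fully home in the blue dock. Leave it there
- cassette_yellow: upright flat test cassette like the green one (110 x 10 x 135 mm, same axes and origin), with a yellow head band; stands fully home in the yellow dock. Leave it there
- reader: bench cassette reader, white box 200 mm (own x) x 210 mm (own y) x 100 mm high, fixed; origin = centre of its underside. Slot open at the top, 45 mm from the origin to own -y, 114 mm along own x by 13 mm wide, its floor 50 mm above the table
- shutter (a joint): steel dust shutter that slides on the reader's top along the reader's y: 0 m = closed over the slot (end stop), grows towards the reader's +y to 0.07 m fully open; stays where it is left, about 1.2 N friction, no spring. Starts open; it cannot close while a cassette stands in the slot
- shutter_grip (a point): centre of the top edge of the shutter's upright black rib, 142 mm above the table; the rib is 70 mm long (reader's x), 12 mm thick (reader's y) and stands 36 mm above the shutter plate (plate 50 mm wide along the reader's y, 5 mm thick). Axes as the reader's
- sanitizer: pale translucent bottle, 66 mm diameter, 160 mm high; origin = centre of its underside. Bystander
- specimen_jar: pale jar with yellow cap, 60 mm diameter, 70 mm high; origin = centre of its underside. Bystander
- bowl: steel bowl, 120 mm diameter, 50 mm high; origin = centre of its underside. Bystander
- tube_rack: blue rack of capped tubes, 75 x 200 mm, 96 mm high; origin = centre of its underside. Bystander
- tip_box: orange box 60 x 120 x 55 mm; origin = centre of its underside. Bystander

How it is judged (in metres and radians):
At the end, for the whole second after the job is handed in: The green cassette stands upright (tilt and twist under 0.06 rad) and at rest in the green-labelled dock, its underside within 4 mm of the slot floor and centred within 8 mm along and 6 mm across the slot, and the reader's shutter is closed to within 6 mm (x of cassette_green in the frame of dock_green between -0.008 and 0.008 m and y of cassette_green in the frame of dock_green between -0.006 and 0.006 m and z of cassette_green in the frame of dock_green between 0.006 and 0.016 m and angle between the x axis of cassette_green and the x axis of dock_green, either way round below 0.06 rad and angle between cassette_green's own z axis and vertical below 0.06 rad and linear speed of cassette_green below 0.02 m/s and value of joint shutter below 0.006 m); the robot touches nothing.
It fails at once if the green cassette is dropped into its dock (faster than 0.6 m/s inside the slot) instead of being lowered (x of cassette_green in the frame of dock_green between -0.008 and 0.008 m and y of cassette_green in the frame of dock_green between -0.006 and 0.006 m and z of cassette_green in the frame of dock_green below 0.07 m and linear speed of cassette_green above 0.6 m/s).
It fails at once if a cassette that was already filed is shifted by more than 15 mm (distance of any of cassette_blue, cassette_yellow from where it was at the start of the episode above 0.015 m).
It fails at once if another thing on the table is moved by more than 30 mm (distance of any of sanitizer, specimen_jar, bowl, tube_rack, tip_box from where it was at the start of the episode above 0.03 m).
It also fails if it takes over 67 s, if anything falls off the work surface, if the arm or the gripper's body presses on something with over 40 N, if the wrist force passes 120 N, or if a joint passes its speed limit or range.

## Robot

A 7-joint arm with a two-finger parallel gripper is mounted at the origin on the work surface. World frame = base frame: x ahead of the robot, y to its left, z up, the work surface at z = 0. Lengths are in m, angles in degrees, forces in N, time in s.
With the tool pointing down it reaches from about 0.425 to 0.875 m from the base axis. Payload 4.7 kg.
Tool frame: the origin (TCP) lies at the very end of the fingers, on their centre line; the grasp point (between the pads) lies env.grip_point_offset behind it (env.grip_point_offset is the distance from the TCP to the grasp point, in m); z points along the fingers, y is the direction in which the jaws open and shut (so a half turn about z gives the same grasp; the last joint's range is limited). The gripper opens to 87 mm and grips with 3 to 60 N. Pads are 19 mm wide; open, the fingers measure 117 mm over their backs; the gripper's body (75 mm by 190 mm) begins 51 mm behind the grasp point.
Start: joints at [75.006, 18.392, -4.016, 83.108, 1.295, 78.541, -3.26], TCP at [0.177, -0.625, 0.223] pointing down, gripper open.
Joint ranges: [-163.93, 163.93], [-17.29, 119.83], [-79.2, 71.16], [3.27, 140.29], [-89.18, 269.18], [5.43, 117.66], [-154.24, 154.24]. Speed limits (degrees/s): [147.25, 147.25, 180, 180, 180, 180, 180].

## Interface

Orientations are given as [roll, pitch, yaw] about the fixed x, y, z axes, in that order (R = Rz(yaw) Ry(pitch) Rx(roll)).
In Python, from cell import env gives the robot as it stands.
- The arm moves only by the tool send_rows, never from a script. Its argument "plan" is a list of rows, each a list of 7 numbers: the finger opening in mm, from 0 to 87, then the shift along the tool's x, y, z in mm, then the turn, a rotation vector about the tool's x, y, z in rad. A call has 1 to 12 rows; each row shifts and turns the commanded pose from where the row before left it, along the tool's axes as they then stand; what a row does not reach is not made up. A row lasts 1/10 s, in which the tool goes at most 50 mm and 8.59 degrees, less where a joint would pass 70% of its speed; a pose out of reach is approached as far as the arm can. A call is refused whole if a number of a shift passes 50 or a number of a turn 0.15, either way. A call with a gripper value outside its range is refused whole. The fingers move at their own pace and stop on an object; "grip_force" is the grip in N (left out, the last holds). Time passes only in rows, so rows that do not move let the fingers close. It gives the time, the measured TCP pose, the force and the opening at its end, in the units of the state.
- env.get_obs(): the state, without advancing time (a new reading comes with each control period).
- env.read_camera(name): name is "scene" or "top"; returns the picture (420x560x3 uint8, red, green, blue); there is no depth.
- env.get_calibration(name): a dict with "fx", "fy", "cx", "cy" (pixels), "extrinsics" (4x4, takes a point from camera to world coordinates). Camera axes: x right, y down, z forward; pixel columns grow to the right and rows downward; lengths in m; the calibration is good to about 2 mm. A picture is of the moment at which its call begins. get_calibration takes no time and is no camera call.
- env.sign_off(): hands the job in, once; it reports no verdict.
Trained networks look in the newest picture that a camera, given by its name, has taken for a name from the list of things; names that differ only in an ending like _2 or _b are one class to them, and where a whole thing is asked for, a point or a joint stands for the part that bears it (a point fixed in the world has none). Each returns a list of dicts, best first, with "confidence" (0 to 1); they miss things now and then, are a little off and sometimes report something else, mostly with a low value. They report only what shows in the picture. A call takes as long as a camera call.
- env.regions_of(camera, query): "region" (420x560 bool, what is visible of it) and "rect" ([left, top, right, bottom] in pixels, round what is visible of it).
The state is a dict: "time_s": time; "qpos": joint angles; "joint_velocities": joint speeds; "effort": joint torques, N m; "tool_pos": TCP position; "tool_rot": TCP orientation; "force": force on the tool from outside, world axes, zero at the start; "wrist_torque": the same for the moment, N m; "grip_width": finger opening in m.
Only numpy, scipy, OpenCV 4.12 (cv2) and the standard library are available. Lean on these libraries where they do the work, as an engineer would, in place of code of your own. Each camera call takes 0.05 s, during which the arm holds its last target. There are 200 camera calls.

## Working session

There is one attempt and no reset: what is moved stays moved. The work goes in short steps, Python scripts to look and compute and a tool call to move; the robot and the scene stay as the last step left them, time stands still between calls to the robot, and variables do not carry over. Pictures are saved under pics/ and viewed, about 8 in all and at most 12, crops included, and the job is handed in when it is done.

Besides the shell and the picture viewer there is one more tool, called after ">>>" as name(argument=value, ...) on one line, values as JSON. send_rows: Moves the arm, as the interface text tells. Its arguments: {"type":"object","properties":{"plan":{"type":"array"},"grip_force":{"type":"number"}},"required":["plan"]}

```bash
mkdir -p pics; ls; python3 - <<'E'
from cell import env
import cv2,numpy as np
for c in("scene","top"):
    im=env.read_camera(c); cv2.imwrite(f"pics/{c}0.png",cv2.resize(im[...,::-1],(784,588),interpolation=cv2.INTER_CUBIC))
    k=env.get_calibration(c); print(c,k["fx"],k["fy"],k["cx"],k["cy"]); print(np.round(k["extrinsics"],4).tolist())
o=env.get_obs(); print(o, env.grip_point_offset)
E
```

```text
pics
scene 441.4079426578128 441.4079426578128 278.8396495830535 203.5950137066144
[[-0.5362, -0.5517, 0.6388, -0.1708], [-0.844, 0.361, -0.3966, 0.5015], [-0.0118, -0.7518, -0.6592, 0.9429], [0.0, 0.0, 0.0, 1.0]]
top 382.0127701001782 382.0127701001782 279.28503556164617 211.35383041211938
[[0.0014, -0.9946, 0.1039, 0.5049], [-1.0, -0.0006, 0.0076, 0.0139], [-0.0075, -0.1039, -0.9946, 1.2423], [0.0, 0.0, 0.0, 1.0]]
{'time_s': 0.1, 'qpos': array([75.00613351, 18.43611174, -4.01799898, 83.16918478,  1.29346189,
       78.54225676, -3.26049573]), 'joint_velocities': array([-0.02785855,  0.02376051, -0.03735376, -0.11774192,  0.01721442,
        0.08985898, -0.02180696]), 'effort': array([-4.11101297e-06, -4.92572987e+01, -4.05687941e-01, -3.13400459e+01,
       -6.41433243e-02,  3.94803251e-02,  5.83424526e-05]), 'tool_pos': array([ 0.17684717, -0.62494285,  0.22154535]), 'tool_rot': array([-1.79897609e+02,  3.30550135e-03,  1.58050312e+01]), 'force': array([-0.53881046,  0.40783793, -0.18081714]), 'wrist_torque': array([ 0.04566958,  0.00526471, -0.03335334]), 'grip_width': 0.08716968036322241} 0.0187
```

View pics/scene0.png

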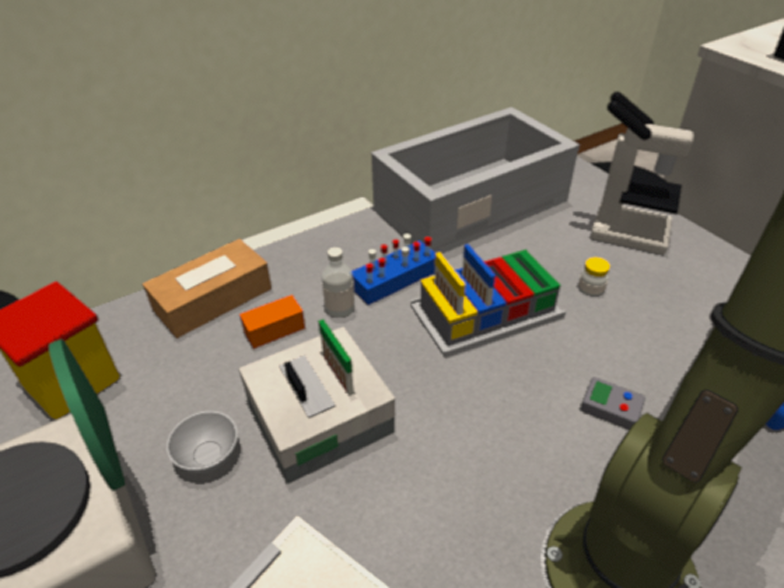

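View pics/top0.png

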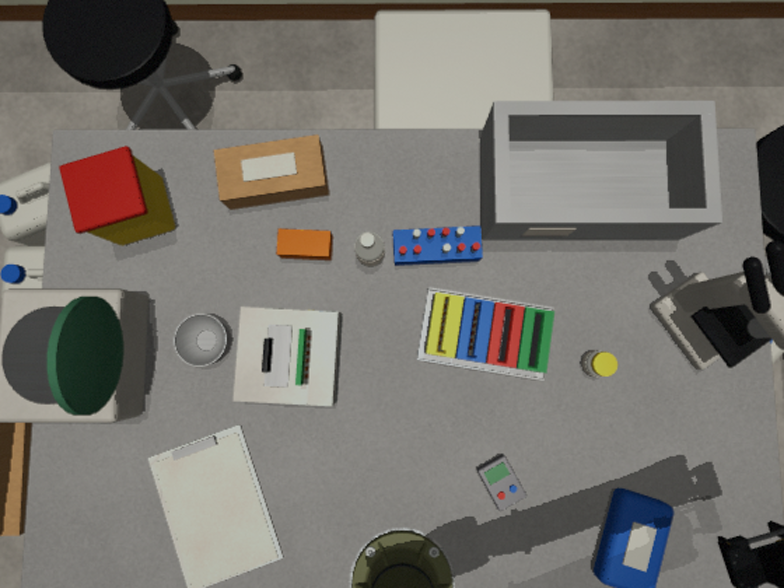

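The top view has the reader at about (288,356) px, with the green cassette at (303,356) and the open shutter rib at (267,354) to its left. The rack runs yellow, blue, red, green from left to right, and the green dock at (537,340) is the end one and empty. Next I'll fit poses to the masks.

```bash
cat > h.py <<'E'
from cell import env
import cv2,numpy as np
from scipy.optimize import minimize
def proj(c,P):
    k=env.get_calibration(c); E=np.linalg.inv(k["extrinsics"]); q=P@E[:3,:3].T+E[:3,3]
    return np.c_[k["fx"]*q[:,0]/q[:,2]+k["cx"],k["fy"]*q[:,1]/q[:,2]+k["cy"]]
def box(p,s,z0,off=(0,0)):
    x,y,a=p; c,s_=np.cos(a),np.sin(a)
    L=np.array([[off[0]+i*s[0]/2,off[1]+j*s[1]/2,z0+k*s[2]] for i in(-1,1) for j in(-1,1) for k in(0,1)])
    return np.c_[x+c*L[:,0]-s_*L[:,1],y+s_*L[:,0]+c*L[:,1],L[:,2]]
def hullmask(pts):
    m=np.zeros((1680,2240),np.uint8)
    cv2.fillConvexPoly(m,cv2.convexHull(np.round((pts+.5)*4-.5).astype(np.int32)),1); return m
def fit(masks,s,z0,p0,off=(0,0)):
    M={c:cv2.resize(m.astype(np.uint8),(2240,1680),interpolation=cv2.INTER_NEAREST) for c,m in masks.items()}
    def cost(p):
        t=0
        for c,m in M.items():
            h=hullmask(proj(c,box(p,s,z0,off))); t+=1-(h&m).sum()/(h|m).sum()
        return t
    r=None
    for d in (.03,.008):
        x0=p0 if r is None else r.x
        sim=np.array([x0]+[np.array(x0)+e for e in np.diag([d,d,d*4])])
        r=minimize(cost,x0,method="Nelder-Mead",options=dict(initial_simplex=sim,xatol=1e-4,fatol=1e-4))
    return r.x,r.fun
def ch(m):
    n,l,st,_=cv2.connectedComponentsWithStats(m.astype(np.uint8)); m=l==1+st[1:,4].argmax()
    return cv2.fillConvexPoly(np.zeros(m.shape,np.uint8),cv2.convexHull(np.argwhere(m)[:,::-1].astype(np.int32)),1)
def ground(c,u,v,z):
    k=env.get_calibration(c);E=k["extrinsics"];d=E[:3,:3]@[(u-k["cx"])/k["fx"],(v-k["cy"])/k["fy"],1];t=(z-E[2,3])/d[2];return E[:3,3]+t*d
E
python3 - <<'E'
from h import *
R={}
for c in("top","scene"):
    env.read_camera(c)
    for q in("reader","cassette_green","dock_green","dock_red","rack","shutter_grip"):
        r=env.regions_of(c,q)
        print(c,q,[(round(x["confidence"],2),np.round(x["rect"]).tolist(),int(x["region"].sum())) for x in r[:3]])
        if r: R[c,q]=r[0]["region"]
np.savez("m.npz",**{a+"|"+b:v for (a,b),v in R.items()})
f=lambda q,s,z0,p0,cams,h=ch:print(q,cams,*fit({c:h(R[c,q]) for c in cams if (c,q) in R},s,z0,p0))
g=ground("top",288/1.4,356/1.4,.1);p0=[g[0],g[1],-.03]
for cams in(["top"],["scene"],["top","scene"]): f("reader",(.2,.21,.1),0,p0,cams)
g=ground("top",303/1.4,356/1.4,.185);p0=[g[0],g[1],-.03]
for cams in(["top"],["scene"]): f("cassette_green",(.11,.01,.085),.1,p0,cams)
g=ground("top",537/1.4,340/1.4,.087);p0=[g[0],g[1],-.15]
for cams in(["top"],["scene"],["top","scene"]): f("dock_green",(.134,.062,.075),.012,p0,cams)
g=ground("top",507/1.4,335/1.4,.087);p0=[g[0],g[1],-.15]
f("dock_red",(.134,.062,.075),.012,p0,["top"])
g=ground("top",486/1.4,335/1.4,0);p0=[g[0],g[1],-.15]
f("rack",(.16,.29,.012),0,p0,["top"])
E
```

```text
top reader [(0.67, [188.0, 230.0, 205.0, 275.0], 780), (0.59, [167.0, 216.0, 241.0, 286.0], 4655)]
top cassette_green []
top dock_green [(0.72, [370.0, 219.0, 400.0, 268.0], 995), (0.2, [212.0, 232.0, 224.0, 270.0], 349)]
top dock_red [(0.68, [348.0, 213.0, 375.0, 264.0], 1014)]
top rack [(0.77, [299.0, 208.0, 396.0, 273.0], 945), (0.49, [167.0, 217.0, 244.0, 288.0], 4617)]
top shutter_grip [(0.66, [187.0, 232.0, 209.0, 280.0], 838)]
scene reader [(0.69, [173.0, 232.0, 282.0, 344.0], 7059)]
scene cassette_green [(0.81, [227.0, 224.0, 250.0, 283.0], 679)]
scene dock_green [(0.89, [356.0, 180.0, 400.0, 227.0], 986), (0.32, [293.0, 212.0, 401.0, 257.0], 922)]
scene dock_red [(0.59, [347.0, 185.0, 382.0, 235.0], 868)]
scene rack [(0.64, [294.0, 212.0, 403.0, 257.0], 786)]
scene shutter_grip [(0.95, [197.0, 255.0, 240.0, 297.0], 874)]
reader ['top'] [0.52688775 0.20345318 0.12117112] 0.8300790746474909
reader ['scene'] [ 0.50133335  0.2455609  -0.05004796] 0.01498576352465153
reader ['top', 'scene'] [ 0.50127561  0.24570218 -0.04721593] 0.8490584013385856
cassette_green ['top'] [ 0.49638433  0.19489973 -0.03      ] 0.0
cassette_green ['scene'] [ 0.50060358  0.20162555 -0.02246432] 0.11002797321352886
dock_green ['top'] [ 0.53127324 -0.29403707 -0.2397525 ] 0.14170506912442393
dock_green ['scene'] [ 0.53582751 -0.29820635 -0.26170777] 0.15876123520512597
dock_green ['top', 'scene'] [ 0.53348182 -0.29568038 -0.24967759] 0.3268127468383276
dock_red ['top'] [ 0.54269585 -0.22672302 -0.18412477] 0.06413459936698318
rack ['top'] [ 0.53966719 -0.18560782 -0.18469515] 0.35096036626662697
```

```bash
python3 - <<'E'
from h import *
im=env.read_camera("top"); r=env.regions_of("top","reader")
m=[x["region"] for x in r if x["region"].sum()>3000]
if m:
    m=m[0]; 
    p,f=fit({"top":ch(m)},(.2,.21,.1),0,[.5,.245,-.05]); print("reader top",p,f)
    q=dict(np.load("m.npz")); p,f=fit({"top":ch(m),"scene":ch(q["scene|reader"])},(.2,.21,.1),0,[.5,.245,-.05]); print("both",p,f)
hsv=cv2.cvtColor(im,cv2.COLOR_RGB2HSV); sat=(hsv[...,1]>110)&(hsv[...,2]>60)
cm={}
for n,lo,hi in(("green",50,80),("blue",100,125),("yellow",22,35)):
    cm[n]=sat&(hsv[...,0]>=lo)&(hsv[...,0]<=hi)
cm["red"]=sat&((hsv[...,0]<8)|(hsv[...,0]>172))
win=np.zeros_like(sat); win[200:280,295:405]=1
for n in cm:
    m=cm[n]&win; u=ch(m); rr=cv2.minAreaRect(np.argwhere(u)[:,::-1].astype(np.float32)); print(n,m.sum(),rr)
row=(cm["green"]|cm["blue"]|cm["yellow"]|cm["red"])&win
H=cv2.fillConvexPoly(np.zeros(row.shape,np.uint8),cv2.convexHull(np.argwhere(row)[:,::-1].astype(np.int32)),1)
print("row",fit({"top":H},(.134,.26,.001),.086,[.54,-.19,-.18]),fit({"top":H},(.134,.26,.075),.012,[.54,-.19,-.18]))
def draw(im,P,col,o):
    im=im
    for i in range(len(P)): cv2.circle(im,tuple(int(x) for x in (P[i]-o+.5)*7),2,col,-1)
w=cv2.resize(im[205:280,295:405,::-1],None,fx=7,fy=7,interpolation=cv2.INTER_CUBIC)
p=fit({"top":H},(.134,.26,.001),.086,[.54,-.19,-.18])[0]
draw(w,proj("top",box(p,(.134,.26,.075),.012)),(255,0,255),np.array([295,205]))
for j in range(4): 
  draw(w,proj("top",box(p,(.114,.013,.001),.086,(0,(j-1.5)*.066))),(255,255,0),np.array([295,205]))
draw(w,proj("top",box(p,(.16,.29,.012),0)),(0,255,255),np.array([295,205]))
cv2.imwrite("pics/c1.png",w)
E
```

```text
reader top [ 0.49636301  0.24732249 -0.06120388] 0.01858264223484618
both [ 0.49788538  0.24657231 -0.05467613] 0.05667867837200269
green 745 ((382.0349426269531, 242.23800659179688), (21.939176559448242, 44.34092330932617), 7.594643592834473)
blue 828 ((338.8299865722656, 235.1899871826172), (22.344575881958008, 44.547725677490234), 8.130102157592773)
yellow 881 ((317.2837829589844, 231.70269775390625), (22.40662384033203, 44.65728759765625), 8.972626686096191)
red 811 ((360.6700134277344, 238.80999755859375), (22.485994338989258, 44.971988677978516), 8.130102157592773)
row (array([ 0.54866921, -0.18933068, -0.15682073]), np.float64(0.021398228131958352)) (array([ 0.54842391, -0.19117465, -0.15971839]), np.float64(0.018554012442656975))
```

View pics/c1.png

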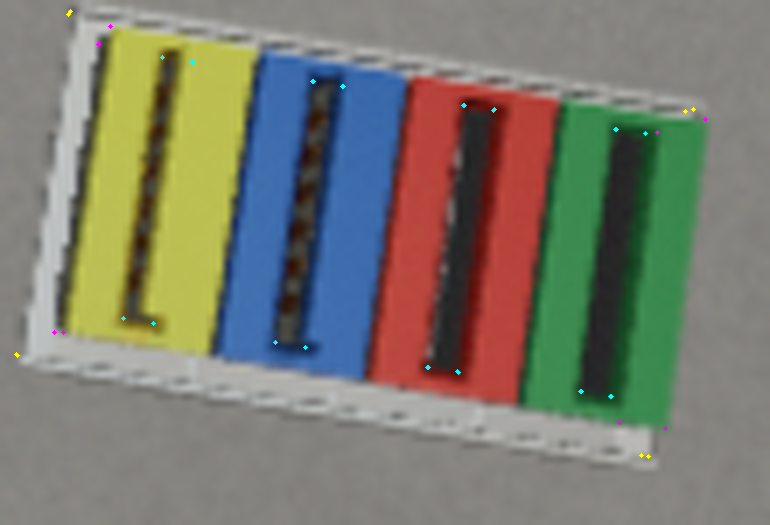

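>>> send_rows(plan=[[50,30,0,-25,0,0,0.111],[50,40,0,-25,0,0,0.111],[50,40,0,-25,0,0,0.111],[50,40,0,0,0,0,0],[50,40,0,0,0,0,0],[50,40,-20,0,0,0,0],[50,30,-40,0,0,0,0],[50,20,-45,0,0,0,0]], grip_force=20)

```text
time_s: 1.7
tool_pos: [0.4633, -0.5121, 0.296]
tool_rot: [-179.9, 0.0, -3.2]
force: [0.8, 0.4, -0.6]
grip_width: 0.0504
```

```bash
cat >> h.py <<'E'
def delta(tx,ty,tz,yaw):
    o=env.get_obs(); p=o["tool_pos"]; a=np.radians(o["tool_rot"][2]); d=np.array([tx,ty,tz])-p
    dy=(a-yaw+np.pi/2)%np.pi-np.pi/2
    print("t",round(o["time_s"],2),"pos",np.round(p,4),"rot",np.round(o["tool_rot"],2),"F",np.round(o["force"],1),"w",round(o["grip_width"]*1e3,1))
    print("tool shift mm at present yaw",np.round(1e3*np.array([np.cos(a)*d[0]+np.sin(a)*d[1],np.sin(a)*d[0]-np.cos(a)*d[1],-d[2]]),1),"turn z",round(dy,4))
E
python3 - <<'E'
from h import *
delta(.494,.202,.26,-.055)
q=dict(np.load("m.npz"))
env.read_camera("top");env.read_camera("scene")
for c,z in(("top",.185),("scene",.185)):
    im=env.read_camera(c); hsv=cv2.cvtColor(im,cv2.COLOR_RGB2HSV)
    sat=(hsv[...,1]>110)&(hsv[...,2]>40)&(hsv[...,0]>=45)&(hsv[...,0]<=85)
    w=np.zeros_like(sat); P=proj(c,box([.494,.202,-.055],(.15,.04,.05),.15)); a,b=P.min(0).astype(int),P.max(0).astype(int); w[a[1]:b[1],a[0]:b[0]]=1
    m=ch(sat&w); print(c,m.sum(),fit({c:m},(.11,.01,.03),.155,[.494,.202,-.055]))
    if c=="top": print("cass",fit({c:m},(.11,.01,.001),.184,[.494,.202,-.055]))
    w[:]=0;P=proj(c,box([.533,-.288,-.157],(.15,.07,.08),.01)); a,b=P.min(0).astype(int),P.max(0).astype(int); w[a[1]:b[1],a[0]:b[0]]=1
    m=ch(sat&w);print("dock",c,m.sum(),fit({c:m},(.134,.062,.001),.086,[.533,-.288,-.157]))
E
```

```text
t 1.7 pos [ 0.4633 -0.5121  0.296 ] rot [-179.92    0.     -3.23] F [ 0.8  0.4 -0.6] w 50.4
tool shift mm at present yaw [  -9.6 -714.7   36. ] turn z -0.0014
top 212 (array([ 0.49662143,  0.20194949, -0.0444412 ]), np.float64(0.12285867237687365))
cass (array([ 0.49608245,  0.20028202, -0.04187839]), np.float64(0.2643478260869565))
dock top 966 (array([ 0.53297962, -0.28684334, -0.16412308]), np.float64(0.05109582059123341))
scene 279 (array([ 0.50103504,  0.19985204, -0.07215676]), np.float64(0.12383778437190895))
dock scene 629 (array([ 0.53160392, -0.2890373 , -0.15964586]), np.float64(0.06274852099699346))
```

>>> send_rows(plan=[[50,20,-50,0,0,0,0],[50,20,-50,0,0,0,0],[50,10,-50,0,0,0,0],[50,0,-50,0,0,0,0],[50,0,-50,0,0,0,0],[50,0,-50,0,0,0,0],[50,0,-50,0,0,0,0],[50,0,-50,0,0,0,0],[50,0,-50,0,0,0,0],[50,0,-50,0,0,0,0],[50,0,-50,0,0,0,0],[50,0,-50,0,0,0,0]])

```text
time_s: 3.1
tool_pos: [0.5422, 0.0742, 0.298]
tool_rot: [179.9, -0.1, -3.5]
force: [1.7, -0.4, -0.0]
grip_width: 0.0502
```

```bash
python3 - <<'E'
from h import *
delta(.497,.201,.23,-.055)
E
```

```text
t 3.1 pos [0.5422 0.0742 0.298 ] rot [ 1.7995e+02 -7.0000e-02 -3.5200e+00] F [ 1.7 -0.4 -0. ] w 50.2
tool shift mm at present yaw [ -52.9 -123.8   68. ] turn z -0.0064
```

>>> send_rows(plan=[[50,-20,-40,10,0,0,0],[50,-15,-35,20,0,0,0],[50,-10,-25,20,0,0,0],[50,-6,-10,18,0,0,0],[50,0,0,0,0,0,0],[50,0,0,0,0,0,0]])

```text
time_s: 3.7
tool_pos: [0.4982, 0.1854, 0.2299]
tool_rot: [180.0, -0.0, -3.4]
force: [0.5, -0.0, 0.4]
grip_width: 0.0499
```

```bash
python3 - <<'E'
from h import *
delta(.497,.201,.23,-.055)
a=env.read_camera("top")[215:290,160:250,::-1]; b=env.read_camera("scene")[170:300,180:290,::-1]
a=cv2.resize(a,(480,400),interpolation=cv2.INTER_CUBIC);b=cv2.resize(b,(320,400),interpolation=cv2.INTER_CUBIC)
cv2.imwrite("pics/c2.png",np.hstack([a,b]))
E
```

```text
t 3.7 pos [0.4982 0.1854 0.2299] rot [ 1.7995e+02 -3.0000e-02 -3.4300e+00] F [ 0.5 -0.   0.4] w 49.9
tool shift mm at present yaw [ -2.1 -15.5  -0.1] turn z -0.0049
```

View pics/c2.png

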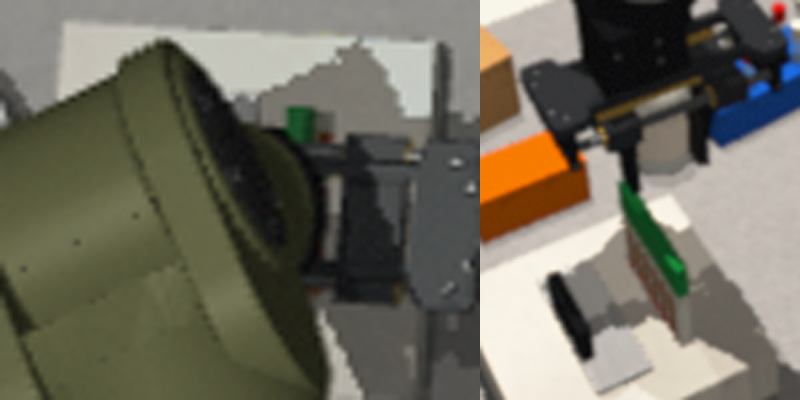

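>>> send_rows(plan=[[50,-2,-15.5,0,0,0,-0.005],[50,0,0,20,0,0,0],[50,0,0,20,0,0,0],[50,0,0,20,0,0,0],[50,0,0,18,0,0,0],[50,0,0,0,0,0,0],[50,0,0,0,0,0,0]])

```text
time_s: 4.5
tool_pos: [0.4964, 0.2037, 0.1523]
tool_rot: [-180.0, -0.0, -3.0]
force: [-0.0, 0.7, -0.2]
grip_width: 0.0501
```

```bash
python3 - <<'E'
from h import *
delta(.497,.201,.152,-.055)
a=env.read_camera("scene"); b=a[170:300,180:300,::-1]
cv2.imwrite("pics/c3.png",cv2.resize(b,(554,600),interpolation=cv2.INTER_CUBIC))
E
```

```text
t 4.5 pos [0.4964 0.2037 0.1523] rot [-1.7996e+02 -3.0000e-02 -2.9900e+00] F [-0.   0.7 -0.2] w 50.1
tool shift mm at present yaw [0.8 2.6 0.3] turn z 0.0028
```

View pics/c3.png

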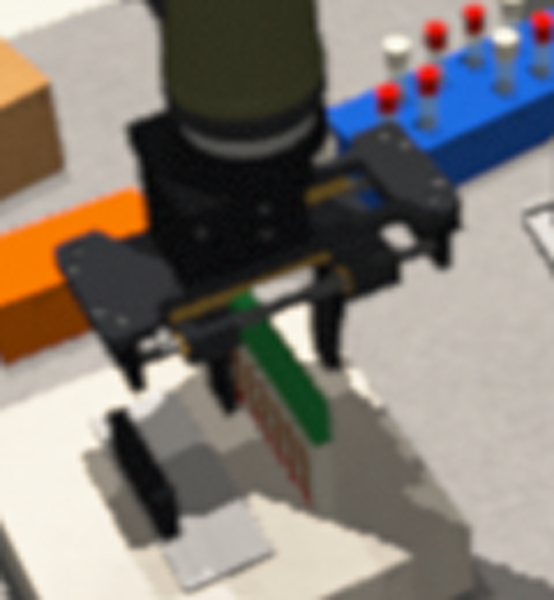

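The scene crop shows the fingers on either side of the green band, left finger at about (225,380) px and right at (328,335). I'll close gently.

>>> send_rows(plan=[[25,0,1,0,0,0,0.002],[16,0,0,0,0,0,0],[5,0,0,0,0,0,0],[5,0,0,0,0,0,0],[5,0,0,0,0,0,0],[5,0,0,0,0,0,0],[5,0,0,0,0,0,0]], grip_force=15)

```text
time_s: 5.25
tool_pos: [0.4959, 0.2021, 0.1515]
tool_rot: [180.0, 0.0, -3.1]
force: [-0.1, 0.3, -0.3]
grip_width: 0.0097
```

```bash
python3 - <<'E'
from h import *
delta(.497,.201,.152,-.055);print(env.get_obs()["wrist_torque"])
E
```

```text
t 5.25 pos [0.4959 0.2021 0.1515] rot [179.99   0.    -3.1 ] F [-0.1  0.3 -0.3] w 9.7
tool shift mm at present yaw [ 1.2  1.  -0.5] turn z 0.0009
[ 0.04680072  0.05423236 -0.00465443]
```

>>> send_rows(plan=[[5,0,0,-8,0,0,0],[5,0,0,-12,0,0,0],[5,0,0,-20,0,0,0],[5,0,0,-20,0,0,0],[5,0,0,-25,0,0,0],[5,0,0,-25,0,0,0],[5,0,0,-25,0,0,0],[5,0,0,-15,0,0,0],[5,0,0,-5,0,0,0],[5,0,0,0,0,0,0]], grip_force=30)

```text
time_s: 6.25
tool_pos: [0.496, 0.2022, 0.3068]
tool_rot: [-180.0, -0.0, -3.1]
force: [0.0, -0.2, -3.0]
grip_width: 0.0094
```

```bash
python3 - <<'E'
from h import *
delta(.533,-.2875,.3,-.16);print(env.get_obs()["wrist_torque"])
E
```

```text
t 6.25 pos [0.496  0.2022 0.3068] rot [-1.8e+02 -4.0e-02 -3.1e+00] F [ 0.  -0.2 -3. ] w 9.4
tool shift mm at present yaw [ 63.5 486.9   6.8] turn z 0.1058
[-0.01014926  0.00654498 -0.0098576 ]
```

>>> send_rows(plan=[[5,5,20,0,0,0,0],[5,5,35,0,0,0,0],[5,5,45,0,0,0,0],[5,5,45,0,0,0,0],[5,5,45,0,0,0,0],[5,5,45,0,0,0,0],[5,5,45,0,0,0,0],[5,5,45,0,0,0,0],[5,5,45,0,0,0,0],[5,5,45,0,0,0,0],[5,5,35,0,0,0,0],[5,5,20,0,0,0,0]])

```text
time_s: 7.45
tool_pos: [0.5284, -0.2748, 0.304]
tool_rot: [180.0, 0.2, -3.4]
force: [-0.7, 0.6, -2.2]
grip_width: 0.0097
```

>>> send_rows(plan=[[5,2,10,0,0,0,0.05],[5,0,5,0,0,0,0.056],[5,0,0,0,0,0,0],[5,0,0,0,0,0,0]])

```text
time_s: 7.85
tool_pos: [0.5309, -0.2849, 0.3052]
tool_rot: [-179.9, 0.1, -9.1]
force: [0.5, 0.7, -2.1]
grip_width: 0.0096
```

```bash
python3 - <<'E'
from h import *
delta(.533,-.2875,.21,-.16)
E
```

```text
t 7.85 pos [ 0.5309 -0.2849  0.3052] rot [-1.7994e+02  1.3000e-01 -9.0900e+00] F [ 0.5  0.7 -2.1] w 9.6
tool shift mm at present yaw [ 2.5  2.2 95.2] turn z 0.0014
```

>>> send_rows(plan=[[5,2.5,2,15,0,0,0.001],[5,0,0,25,0,0,0],[5,0,0,25,0,0,0],[5,0,0,20,0,0,0],[5,0,0,12,0,0,0],[5,0,0,0,0,0,0],[5,0,0,0,0,0,0]])

```text
time_s: 8.55
tool_pos: [0.5337, -0.2878, 0.2099]
tool_rot: [180.0, -0.0, -9.2]
force: [0.3, 0.7, -2.3]
grip_width: 0.0098
```

```bash
python3 - <<'E'
from h import *
delta(.533,-.2875,.21,-.16)
o=env.get_obs(); p=o["tool_pos"]; yaw=np.radians(o["tool_rot"][2]); zb=p[2]-.1015
im={c:env.read_camera(c) for c in("scene","top")}
tiles=[]
for c,w in(("scene",(110,230,340,430)),("top",(190,280,330,420))):
    s=6; o2=np.array([w[2],w[0]]); v=cv2.resize(im[c][w[0]:w[1],w[2]:w[3],::-1],None,fx=s,fy=s,interpolation=cv2.INTER_CUBIC)
    for P,col in((box([p[0],p[1],yaw],(.11,.01,.135),zb),(255,0,255)),(box([.533,-.2875,-.16],(.134,.062,.075),.012),(255,255,0)),(box([.533,-.2875,-.16],(.122,.021,.001),.086),(0,255,255))):
        for q in proj(c,P): cv2.circle(v,tuple(int(x) for x in (q-o2+.5)*s),2,col,-1)
    tiles.append(cv2.resize(v,(int(v.shape[1]*600/v.shape[0]),600)))
cv2.imwrite("pics/c4.png",tiles[0]);cv2.imwrite("pics/c5.png",tiles[1])
E
```

```text
t 8.55 pos [ 0.5337 -0.2878  0.2099] rot [ 1.7999e+02 -3.0000e-02 -9.2100e+00] F [ 0.3  0.7 -2.3] w 9.8
tool shift mm at present yaw [-0.8 -0.2 -0.1] turn z -0.0007
```

View pics/c4.png

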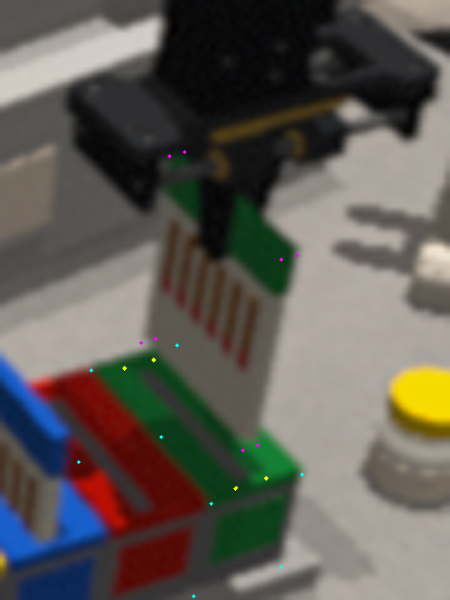

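View pics/c5.png

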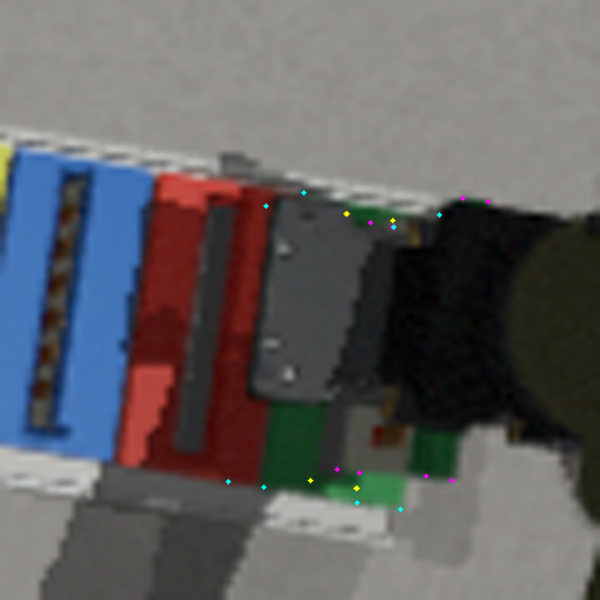

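The cassette hangs about 20 mm above the green dock. Its predicted outline agrees with both pictures to within about 1 px, and the slot band from (148,375) to (255,475) px in the scene crop matches too. I'll lower it slowly and watch the force.

>>> send_rows(plan=[[5,-0.5,0,8,0,0,0],[5,0,0,8,0,0,0],[5,0,0,5,0,0,0],[5,0,0,4,0,0,0],[5,0,0,4,0,0,0],[5,0,0,3,0,0,0],[5,0,0,0,0,0,0]])

```text
time_s: 9.35
tool_pos: [0.5327, -0.2877, 0.177]
tool_rot: [-180.0, 0.0, -9.2]
force: [0.6, 0.6, -1.4]
grip_width: 0.0095
```

```bash
python3 - <<'E'
from h import *
delta(.533,-.2875,.1255,-.16);print(env.get_obs()["wrist_torque"])
E
```

```text
t 9.35 pos [ 0.5327 -0.2877  0.177 ] rot [-1.7999e+02  5.0000e-02 -9.2400e+00] F [ 0.6  0.6 -1.4] w 9.5
tool shift mm at present yaw [ 0.3 -0.2 51.5] turn z -0.0012
[ 0.02953205 -0.01126466  0.0117805 ]
```

>>> send_rows(plan=[[5,0,0,6,0,0,0],[5,0,0,8,0,0,0],[5,0,0,8,0,0,0],[5,0,0,8,0,0,0],[5,0,0,8,0,0,0],[5,0,0,5,0,0,0],[5,0,0,3,0,0,0],[5,0,0,0,0,0,0]])

```text
time_s: 10.15
tool_pos: [0.5327, -0.2877, 0.131]
tool_rot: [-180.0, 0.0, -9.2]
force: [-0.1, 0.3, -2.2]
grip_width: 0.0099
```

>>> send_rows(plan=[[5,0,0,2,0,0,0],[5,0,0,2,0,0,0],[5,0,0,1.5,0,0,0],[5,0,0,0,0,0,0]])

```text
time_s: 10.55
tool_pos: [0.5328, -0.2878, 0.1259]
tool_rot: [180.0, 0.0, -9.2]
force: [-0.2, -0.4, -2.0]
grip_width: 0.0098
```

>>> send_rows(plan=[[5,0,0,1,0,0,0],[5,0,0,1,0,0,0],[5,0,0,0,0,0,0]])

```text
time_s: 10.85
tool_pos: [0.5331, -0.2879, 0.1255]
tool_rot: [180.0, -0.0, -9.2]
force: [-2.4, 1.7, 5.9]
grip_width: 0.0096
```

Contact came at TCP z = 0.1255, the predicted floor height, so I'll release and retreat.

>>> send_rows(plan=[[5,0,0,-0.7,0,0,0],[14,0,0,0,0,0,0],[25,0,0,0,0,0,0],[40,0,0,0,0,0,0],[40,0,0,0,0,0,0],[40,0,0,-5,0,0,0],[40,0,0,-15,0,0,0],[40,0,0,-30,0,0,0],[40,0,0,-40,0,0,0],[40,0,0,-40,0,0,0],[40,0,0,-20,0,0,0]])

```text
time_s: 11.95
tool_pos: [0.5345, -0.2884, 0.2807]
tool_rot: [179.9, -0.4, -9.2]
force: [0.5, 0.2, 0.1]
grip_width: 0.0397
```

```bash
python3 - <<'E'
from h import *
m=env.read_camera("scene"); r=env.regions_of("scene","shutter_grip"); print([(x["confidence"],x["rect"]) for x in r])
# rib: dark pixels, box .07x.012x.036 at z .106
g=m.max(2); w=np.zeros_like(g,bool); w[255:297,197:240]=1
d=ch((g<60)&w); print(d.sum(),fit({"scene":d},(.07,.012,.036),.106,[.5,.28,-.055]))
t=env.read_camera("top"); g=t.max(2); w=np.zeros_like(g,bool); w[232:280,180:205]=1
d=ch((g<60)&w); print(d.sum(),fit({"top":d},(.07,.012,.036),.106,[.5,.28,-.055]))
v=np.vstack([cv2.resize(x,(770,300),interpolation=cv2.INTER_CUBIC) for x in (m[150:257,200:475,::-1],t[200:290,165:396,::-1])])
cv2.imwrite("pics/c6.png",v)
delta(.5,.28,.3,-.055)
E
```

```text
[(0.85, [196.6, 254.7, 240.1, 294.5])]
180 (array([ 0.50087617,  0.28013808, -0.11825735]), np.float64(0.22185702547247332))
144 (array([ 0.50122006,  0.28081243, -0.09429647]), np.float64(0.18501420454545459))
t 12.1 pos [ 0.534  -0.2882  0.2778] rot [179.9   -0.27  -9.23] F [-0.1  0.8 -0.5] w 39.9
tool shift mm at present yaw [-124.7 -555.4  -22.2] turn z -0.1061
```

View pics/c6.png

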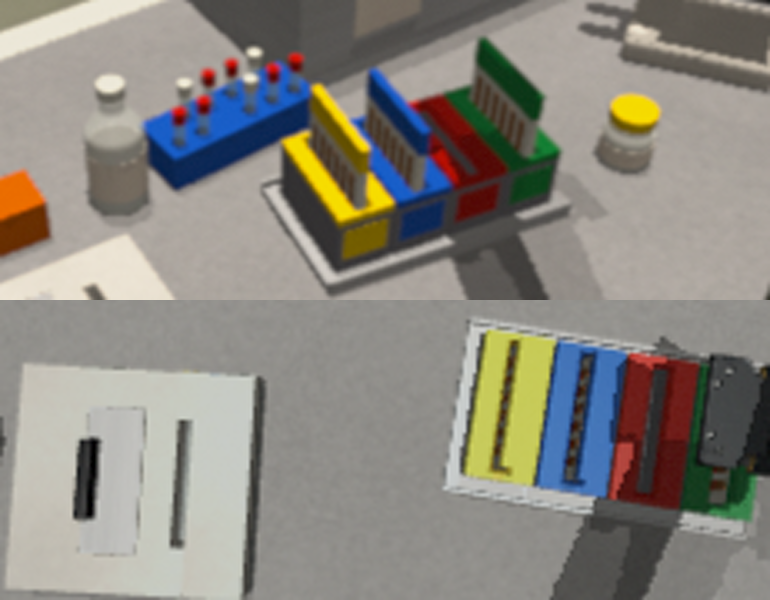

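The picture shows the green cassette standing in the green dock level with the blue and yellow ones, and the reader's slot is empty at about (180,480) px. Next is the shutter, whose rib is at about (0.501, 0.281).

>>> send_rows(plan=[[50,-5,-30,-10,0,0,-0.053],[50,-5,-45,0,0,0,-0.053],[50,-5,-50,0,0,0,0],[50,-5,-50,0,0,0,0],[50,-5,-50,0,0,0,0],[50,-5,-50,0,0,0,0],[50,-5,-50,0,0,0,0],[50,-5,-50,0,0,0,0],[50,-5,-50,0,0,0,0],[50,-5,-50,0,0,0,0],[50,-5,-40,0,0,0,0],[50,0,-20,0,0,0,0]])

```text
time_s: 13.3
tool_pos: [0.5106, 0.2524, 0.2837]
tool_rot: [-179.9, 0.1, -2.8]
force: [-0.1, 0.6, -0.4]
grip_width: 0.0506
```

```bash
python3 - <<'E'
from h import *
delta(.5005,.2805,.18,-.055)
E
```

```text
t 13.3 pos [0.5106 0.2524 0.2837] rot [-1.7993e+02  1.5000e-01 -2.7900e+00] F [-0.1  0.6 -0.4] w 50.6
tool shift mm at present yaw [-11.5 -27.6 103.7] turn z 0.0062
```

>>> send_rows(plan=[[50,-6,-14,10,0,0,0.006],[50,-5.5,-13.5,25,0,0,0],[50,0,0,30,0,0,0],[50,0,0,25,0,0,0],[50,0,0,13,0,0,0],[50,0,0,0,0,0,0],[50,0,0,0,0,0,0]])

```text
time_s: 14.0
tool_pos: [0.5036, 0.2758, 0.1822]
tool_rot: [-180.0, -0.0, -3.5]
force: [0.4, 0.1, 0.4]
grip_width: 0.05
```

```bash
python3 - <<'E'
from h import *
delta(.5005,.2805,.122,-.055)
E
```

```text
t 14.0 pos [0.5036 0.2758 0.1822] rot [-1.7999e+02 -2.0000e-02 -3.5200e+00] F [0.4 0.1 0.4] w 50.0
tool shift mm at present yaw [-3.4 -4.5 60.2] turn z -0.0064
```

>>> send_rows(plan=[[50,-3.5,-4.5,0,0,0,-0.006],[50,0,0,15,0,0,0],[50,0,0,20,0,0,0],[50,0,0,15,0,0,0],[50,0,0,10,0,0,0],[50,0,0,0,0,0,0],[20,0,0,0,0,0,0],[8,0,0,0,0,0,0],[8,0,0,0,0,0,0],[8,0,0,0,0,0,0],[8,0,0,0,0,0,0]], grip_force=15)

```text
time_s: 15.1
tool_pos: [0.5003, 0.2805, 0.1221]
tool_rot: [-180.0, -0.0, -3.2]
force: [-0.1, 0.4, -0.2]
grip_width: 0.0177
```

```bash
python3 - <<'E'
from h import *
delta(.5005,.2805,.122,-.055)
E
```

```text
t 15.1 pos [0.5003 0.2805 0.1221] rot [-1.7999e+02 -3.0000e-02 -3.1600e+00] F [-0.1  0.4 -0.2] w 17.7
tool shift mm at present yaw [0.2 0.  0.1] turn z -0.0002
```

Still closing, so I'll let it finish before pulling.

>>> send_rows(plan=[[6,0,0,0,0,0,0],[6,0,0,0,0,0,0],[6,0,0,0,0,0,0],[6,0,0,0,0,0,0]])

```text
time_s: 15.5
tool_pos: [0.5003, 0.2808, 0.122]
tool_rot: [-180.0, -0.0, -3.2]
force: [0.8, 0.8, 2.0]
grip_width: 0.012
```

>>> send_rows(plan=[[6,0,4,0,0,0,0],[6,0,8,0,0,0,0],[6,0,10,0,0,0,0],[6,0,10,0,0,0,0],[6,0,10,0,0,0,0],[6,0,10,0,0,0,0],[6,0,8,0,0,0,0],[6,0,3,0,0,0,0],[6,0,0,0,0,0,0]])

```text
time_s: 16.4
tool_pos: [0.4974, 0.2242, 0.122]
tool_rot: [-179.3, -0.2, -3.0]
force: [7.1, 15.7, -7.4]
grip_width: 0.012
```

```bash
python3 - <<'E'
from h import *
delta(.5,.21,.122,-.055); print(env.get_obs()["wrist_torque"])
m=env.read_camera("scene")[220:340,170:290,::-1]
cv2.imwrite("pics/c7.png",cv2.resize(m,(600,600),interpolation=cv2.INTER_CUBIC))
E
```

```text
t 16.4 pos [0.4974 0.2242 0.122 ] rot [-179.31   -0.23   -3.  ] F [ 7.1 15.7 -7.4] w 12.0
tool shift mm at present yaw [ 3.3 14.1  0. ] turn z 0.0026
[ 3.33069415 -1.43439872 -0.04059543]
```

View pics/c7.png

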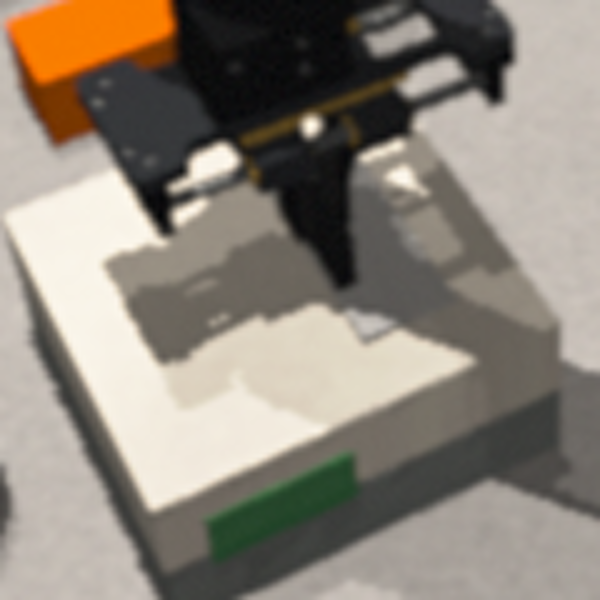

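>>> send_rows(plan=[[13,0,-5,0,0,0,0],[20,0,0,0,0,0,0],[40,0,0,0,0,0,0],[40,0,0,0,0,0,0],[40,0,0,-10,0,0,0],[40,0,0,-25,0,0,0],[40,0,0,-40,0,0,0],[40,0,0,-40,0,0,0],[40,0,40,-30,0,0,0],[40,0,50,0,0,0,0],[40,0,50,0,0,0,0],[40,0,40,0,0,0,0]])

```text
time_s: 17.65
tool_pos: [0.4865, 0.0394, 0.2679]
tool_rot: [179.9, -0.1, -3.3]
force: [0.1, 0.1, 0.9]
grip_width: 0.04
```

```bash
python3 - <<'E'
from h import *
delta(.5,.21,.122,-.055)
m=env.read_camera("scene"); t=env.read_camera("top")
for c,im,g0 in(("scene",m,60),("top",t,60)):
    P=proj(c,box([.498,.222,-.055],(.09,.05,.05),.10)); a,b=P.min(0).astype(int),P.max(0).astype(int)
    w=np.zeros(im.shape[:2],bool); w[a[1]:b[1],a[0]:b[0]]=1
    d=ch((im.max(2)<g0)&w); print(c,d.sum(),fit({c:d},(.07,.012,.036),.106,[.498,.222,-.055]))
v=np.hstack([cv2.resize(x,(400,400),interpolation=cv2.INTER_CUBIC) for x in (m[225:345,170:290,::-1],t[210:295,160:245,::-1])])
cv2.imwrite("pics/c8.png",v)
E
```

```text
t 17.65 pos [0.4865 0.0394 0.2679] rot [ 1.7992e+02 -8.0000e-02 -3.3000e+00] F [0.1 0.1 0.9] w 40.0
tool shift mm at present yaw [   3.6 -171.1  145.9] turn z -0.0026
scene 178 (array([ 0.49773581,  0.22237335, -0.14911557]), np.float64(0.2477804681194512))
top 129 (array([ 0.49745426,  0.22356679, -0.05295858]), np.float64(0.19774231218372906))
```

View pics/c8.png

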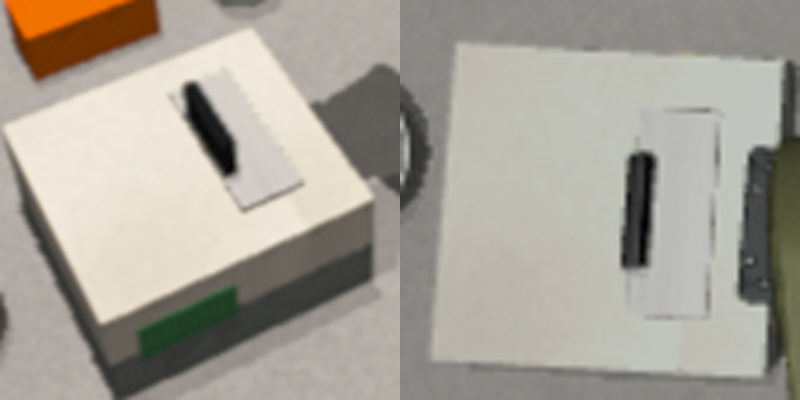

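```bash
python3 - <<'E'
from h import *
def loc(c,u,v,z,r):
    g=ground(c,u,v,z); d=g[:2]-r[:2]; a=r[2]; return np.round(1e3*np.array([np.cos(a)*d[0]+np.sin(a)*d[1],-np.sin(a)*d[0]+np.cos(a)*d[1]]),1)
T=np.array([.4964,.2473,-.061]); S=np.array([.5013,.2456,-.05])
for x,y in((642,110),(718,112),(710,317),(628,315)): print("plate top",loc("top",160+(x-400)*.2125-.4,210+y*.2125-.4,.106,T))
for x,y in((170,95),(223,68),(301,183),(244,210)): print("plate scene",loc("scene",170+x*.3-.35,225+y*.3-.35,.106,S))
for x,y in((180,420),(180,547)): print("slot(c6)",loc("top",165+x*.3-.35,200+(y-300)*.3-.35,.1,T))
m=env.read_camera("scene"); hsv=cv2.cvtColor(m,cv2.COLOR_RGB2HSV)
sat=(hsv[...,1]>110)&(hsv[...,2]>40)&(hsv[...,0]>=45)&(hsv[...,0]<=85)
t=env.read_camera("top")
v=np.hstack([cv2.resize(x,(400,400),interpolation=cv2.INTER_CUBIC) for x in (m[140:240,310:410,::-1],t[200:280,330:410,::-1])])
for k,(c,o,s) in enumerate((("scene",(310,140),4),("top",(330,200),5))):
    for q in proj(c,box([.533,-.2878,-.16],(.11,.01,.135),.024)): cv2.circle(v,(int((q[0]-o[0]+.5)*s)+400*k,int((q[1]-o[1]+.5)*s)),2,(255,0,255),-1)
cv2.imwrite("pics/c9.png",v)
E
```

```text
plate top [ 63.6 -17.8]
plate top [ 65.3 -65.9]
plate top [-62.7 -70.7]
plate top [-64.7 -19.4]
plate scene [ 59.1 -17.3]
plate scene [ 64.4 -64.7]
plate scene [-67.  -64.5]
plate scene [-68.3 -18.1]
slot(c6) [ 57.2 -40.1]
slot(c6) [-55.1 -48.9]
```

View pics/c9.png

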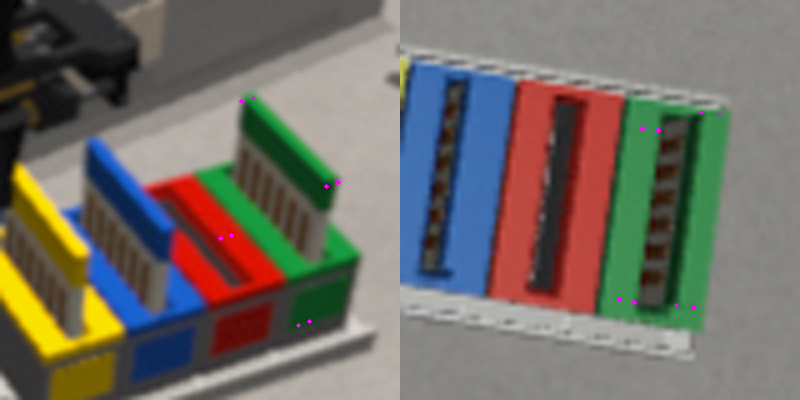

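The green cassette stands home and matches its predicted outline to about 1 px. The shutter plate measures 1.5 to 4 mm from closed, with an error of about 2 mm, so I'll push the rib once more with closed fingers to be sure it is on the stop.

>>> send_rows(plan=[[10,0,-40,0,0,0,0],[0,0,-50,0,0,0,0],[0,3,-50,0,0,0,0],[0,0,-50,0,0,0,0],[0,0,-35,20,0,0,0],[0,0,0,40,0,0,0],[0,0,0,0,0,0,0],[0,0,0,0,0,0,0]])

```text
time_s: 18.65
tool_pos: [0.5018, 0.2676, 0.2069]
tool_rot: [180.0, 0.1, -3.1]
force: [0.5, -0.4, 0.2]
grip_width: 0.0004
```

```bash
python3 - <<'E'
from h import *
delta(.499,.264,.124,-.055)
E
```

```text
t 18.65 pos [0.5018 0.2676 0.2069] rot [ 1.7997e+02  9.0000e-02 -3.1000e+00] F [ 0.5 -0.4  0.2] w 0.4
tool shift mm at present yaw [-2.6  3.7 82.9] turn z 0.001
```

>>> send_rows(plan=[[0,-2.5,0,25,0,0,0],[0,0,0,30,0,0,0],[0,0,0,18,0,0,0],[0,0,0,10,0,0,0],[0,0,0,0,0,0,0],[0,0,8,0,0,0,0],[0,0,6,0,0,0,0],[0,0,4,0,0,0,0],[0,0,3,0,0,0,0],[0,0,0,0,0,0,0]])

```text
time_s: 19.65
tool_pos: [0.499, 0.2457, 0.124]
tool_rot: [180.0, -0.0, -3.2]
force: [-0.2, 0.4, -1.1]
grip_width: 0.0006
```

>>> send_rows(plan=[[0,0,3,0,0,0,0],[0,0,3,0,0,0,0],[0,0,0,0,0,0,0]])

```text
time_s: 19.95
tool_pos: [0.4984, 0.2399, 0.1236]
tool_rot: [180.0, 0.0, -3.2]
force: [-0.0, 0.3, -0.2]
grip_width: 0.0006
```

>>> send_rows(plan=[[0,0,3,0,0,0,0],[0,0,3,0,0,0,0],[0,0,0,0,0,0,0]])

```text
time_s: 20.25
tool_pos: [0.4982, 0.2394, 0.1238]
tool_rot: [-179.5, -0.1, -3.0]
force: [3.4, 10.2, -6.3]
grip_width: 0.0004
```

The rib stopped the fingers dead at 10 N against 1.2 N of friction, so the shutter is on its end stop. Now I'll back off and rise clear.

>>> send_rows(plan=[[0,0,-10,0,0,0,0],[0,0,-8,0,0,0,0],[0,0,0,-20,0,0,0],[0,0,0,-40,0,0,0],[0,0,0,-45,0,0,0],[0,0,0,-45,0,0,0],[0,0,0,-20,0,0,0],[0,0,0,0,0,0,0],[0,0,0,0,0,0,0]])

```text
time_s: 21.15
tool_pos: [0.499, 0.2524, 0.2935]
tool_rot: [180.0, 0.0, -3.2]
force: [0.5, -0.3, -0.1]
grip_width: 0.0004
```

```bash
python3 - <<'E'
from h import *
delta(.499,.264,.3,-.055)
m=env.read_camera("scene")[130:345,170:456,::-1]
cv2.imwrite("pics/c10.png",cv2.resize(m,(798,600),interpolation=cv2.INTER_CUBIC))
E
```

```text
t 21.15 pos [0.499  0.2524 0.2935] rot [179.96   0.    -3.16] F [ 0.5 -0.3 -0.1] w 0.4
tool shift mm at present yaw [ -0.6 -11.6  -6.5] turn z -0.0001
```

View pics/c10.png

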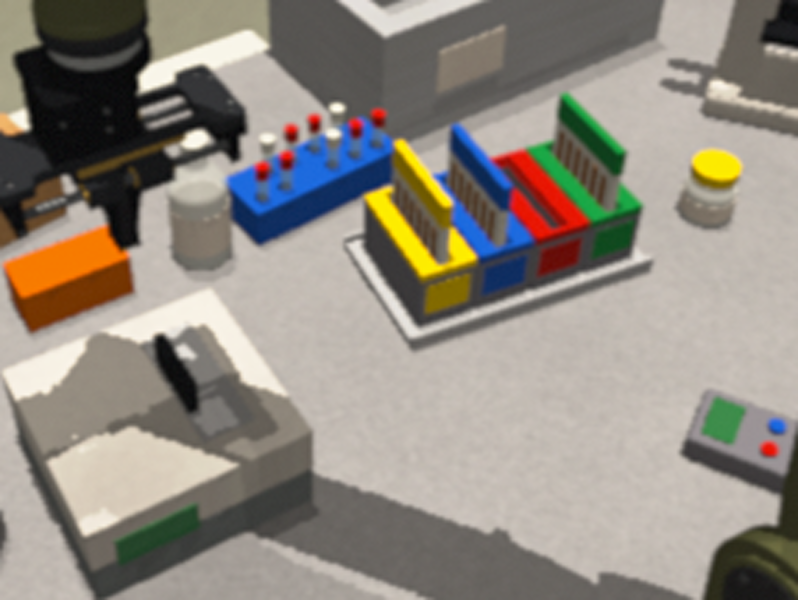

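The last picture shows the green cassette home in the green dock at about (590,155) px, the shutter closed with its rib at (177,370), and the bystanders in place. The arm is clear, so I'm handing in.

```bash
python3 -c "
from cell import env
print(env.sign_off())"
```

```text
the job is handed in; nothing more can be done
None
```

I lifted the green cassette out of the reader, lowered it into the green dock until it touched the floor, released it, and slid the shutter closed. I handed the job in with the robot's clock at about 21 s of the 67 s allowed; the sign-off gave no verdict.

- **Cassette:** It touched the slot floor at the height I had worked out beforehand (TCP z = 0.1255 m), with about 6 N. Afterwards it matched its predicted outline in the scene camera to about 1 px and stood level with the blue and yellow cassettes.
- **Shutter:** The two cameras put its plate about 1.5 and 4 mm short of closed, with an error of roughly 2 mm, so they did not quite agree. I pushed the rib again with closed fingers. It stopped dead at about 10 N, against 1.2 N of friction, so I take it to be on its end stop.
- **Everything else:** The other cassettes and the bystanders looked unmoved in the last picture. The arm was clear, with near-zero force, when I handed in.
- **Disagreement:** The two cameras differed by about 5 mm in x at the reader. I used the mean for the grasp, and the cassette met no side force going into the dock.

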